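Prise open the slide tray with the spatula

ROBOT

A 7-joint arm with a two-finger parallel gripper is mounted at the origin on a cart in front of the work surface, level with it; the furniture and walls round the work are solid. World frame = base frame: x ahead of the robot, y to its left, z up, the work surface at z = 0. Lengths are in m, angles in rad, forces in N, time in s.
With the tool pointing down it reaches from about 0.35 to 0.775 m from the base axis. Payload 3.1 kg.
Tool frame: the origin (TCP) lies at the very end of the fingers, on their centre line; the grasp point (between the pads) lies 19 mm behind it; z points along the fingers, x is the direction in which the jaws open and shut, and the axes are right-handed (so a half turn about z gives the same grasp; the last joint's range is limited). The gripper opens to 85 mm and grips with 20 to 120 N. Pads are 22 mm wide; open, the fingers measure 114 mm over their backs; the gripper's body (76 mm by 85 mm) begins 54 mm behind the grasp point. The pads swing forward as they close: fully open they stand 13 mm farther back than shut.
Start: joints at [-1.273, 0.311, 0.014, 1.512, -0.004, 1.319, -0.027], TCP at [0.183, 0.519, 0.231] pointing down, gripper open.
Joint ranges: [-2.7, 2.7], [-0.3, 1.91], [-1.27, 1.3], [0.12, 2.57], [-1.44, 4.58], [0.2, 2.03], [-3.05, 3.05]. Speed limits (rad/s): [2.79, 2.79, 3.14, 3.14, 3.14, 3.14, 3.14].

INTERFACE

Orientations are given as [roll, pitch, yaw] about the fixed x, y, z axes, in that order (R = Rz(yaw) Ry(pitch) Rx(roll)).
In Python, from plant import manip gives the robot as it stands.
- The arm moves only by the tool apply_moves, never from a script. Its argument "commands" is one flat list of numbers, 7 for each row, row after row: the shift along the tool's x, y, z in cm, then the turn, a rotation vector about the tool's x, y, z in degrees, then the gripper's target within -1 to 1 (fully open at 1, half-way at 0, shut at -1). In form: [tx, ty, tz, rx, ry, rz, fingers, tx, ty, tz, rx, ry, rz, fingers, ...]. A call has 1 to 8 rows; each row shifts and turns the commanded pose from where the row before left it, along the tool's axes as they then stand; what a row does not reach is not made up. A row lasts 1/12 s, in which the tool goes at most 41.7 mm and 7.16 degrees, less where a joint would pass 70% of its speed; a pose out of reach is approached as far as the arm can. A call with a gripper value outside its range is refused whole. The fingers move at their own pace and stop on an object; the grip force is fixed at half the most. Time passes only in rows, so rows that do not move let the fingers close. It gives the time, the measured TCP pose, the force and the opening at its end, in the units of the state.
- manip.get_state(): the state, without advancing time (a new reading comes with each control period).
- manip.grab_frame(name): name is "side" or "top" or "wrist"; returns a dict with "img" (384x512x3 uint8, red, green, blue), "intrinsics" (3x3 intrinsics, pixels), "R" (3x3) and "t" (3): a world point X has camera coordinates R X + t; the wrist camera has in their place "T_tool_cam" (4x4, takes a point from camera to tool coordinates, whose origin is the TCP and whose axes are the tool frame's). Camera axes: x right, y down, z forward; pixel columns grow to the right and rows downward; lengths in m; the calibration is good to about 2 mm. A picture is of the moment at which its call begins: read the wrist's pose just before it. There is no depth.
- manip.job_done(): hands the job in, once; it reports no verdict.
Trained networks look in a picture, given as the dict that the camera call returned (one of the last four; its "shot" number tells which), for a name from the list of things; names that differ only in an ending like _2 or _b are one class to them, and where a whole thing is asked for, a point or a joint stands for the part that bears it (a point fixed in the world has none). Each returns a list of dicts, best first, with "confidence" (0 to 1); they miss things now and then, are a little off and sometimes report something else, mostly with a low value. They report only what shows in the picture. A call takes as long as a camera call. They do not tell look-alikes from the thing itself.
- manip.spot_in(name, picture): "point" ([x, y, z] in m, in world coordinates, good to about 4 mm: the middle of the surface that is visible of it).
- manip.regions_of(name, picture): "mask" (384x512 bool, what is visible of it).
- manip.spot_point(name, picture): "point" ([x, y, z] in m, in world coordinates, good to about 4 mm: a listed point, or the origin of a listed thing).
The state is a dict: "t": time; "qpos": joint angles; "joint_velocities": joint speeds; "effort": joint torques, N m; "eef_pos": TCP position; "tcp_rot": TCP orientation; "contact_force": force on the tool from outside, world axes, zero at the start; "moment": the same for the moment, N m; "grip_width": finger opening in m.
Only numpy, scipy, OpenCV 4.12 (cv2) and the standard library are available. Lean on these libraries where they do the work, as an engineer would, in place of code of your own. Each camera call takes 0.05 s, during which the arm holds its last target. There are 200 camera calls.

TASK

Pick up the brown-handled spatula, put its blade under the projecting lip of the closed slide tray's hinged lid and lever the lid up until it stands open by itself, at least 40 degrees. Keep the gripper itself off the tray, then lay the spatula flat on the bench and let go of it, with the lid still standing open.

Things in the scene. Friction and masses are not known exactly. Their poses are not given: they have to be found in the camera images.
- spatula_handle (a point): Grip point of the loose spatula (brown handle, metal blade, 194 mm long, 30 g), lying flat beside forceps and a pen, all roughly parallel, 80 mm apart, blade to the robot's left. Point: mid-section of the handle (4.5 mm up), which is 9 mm wide, 9 mm high and reaches 37 mm behind and 13 mm ahead of it. x points along the spatula to the blade's tip, z up.
- spatula_tip (a point): End of the spatula's blade, 157 mm ahead (+x) of the grip point and 2.5 mm lower, mid-thickness: 2 mm above the bench as it lies. The blade is the last 32 mm, flat, 12 mm wide and 4 mm thick; the shaft is 6 mm wide. Axes as at the grip point.
- slide_tray: Grey lidded tray for slides, fixed: 100 mm deep (x), 130 wide (y), 45 high plus a flat 6 mm lid. Origin: centre of underside, z up. Front (-x) looks roughly to the robot's right; there a lip of the lid, 76 mm wide, projects 18 mm beyond the front wall, with 45 mm free space under it. Hinge line along y at x = +50, z = 45 mm.
- lip_edge (a point): Middle of the lip's outer edge, on the lid's underside; it moves with the lid. 118 mm from the hinge line, 18 mm in front of the tray's front wall, 45 mm above the bench with the lid shut. x points from here to the hinge, z out of the lid's top.
- tray_lid (a joint): Angle of the lid, rad: 0 shut, grows as the lip rises, to 1.9 at most. The hinge is stiff: the lid (40 g) stays at any angle where it is left, and about 0.6 N upwards at the lip moves it.
Things that resemble listed ones, but are neither listed nor needed, are in the scene too. Of the things that look like the slide_tray, the larger one is meant.

How it is judged:
On the way:
1. the spatula bears on the lid while the lid is raised by more than 0.25 rad (value of joint tray_lid above 0.25 rad and contact force between spatula and slide_tray above 0.05 N), for 0.1 s.
At the end, for the whole second after the job is handed in: The lid stands open at 0.61 rad (35 degrees) or more, at rest; the spatula lies flat and still on the bench (grip point and tip both lower than 20 mm above the bench) (value of joint tray_lid above 0.61 rad and velocity of joint tray_lid between -0.05 and 0.05 rad/s and height (world z) of spatula_handle between -0.01 and 0.02 m and height (world z) of spatula_tip between -0.01 and 0.02 m and linear speed of spatula below 0.03 m/s); the robot touches nothing.
It fails at once if the gripper or arm touches the tray or its lid with more than 1 N (contact force between any of the fingers, the arm and slide_tray above 1 N).
It also fails if it takes over 58 s, if anything falls off the work surface, if the arm or the gripper's body presses on something with over 40 N, if the wrist force passes 120 N, or if a joint passes its speed limit or range.

## Working session

There is one attempt and no reset: what is moved stays moved. The work goes in short steps, Python scripts to look and compute and a tool call to move; the robot and the scene stay as the last step left them, time stands still between calls to the robot, and variables do not carry over. Pictures are saved under pics/ and viewed, about 8 in all and at most 12, crops included, and the job is handed in when it is done.

Besides the shell and the picture viewer there is one more tool, called after ">>>" as name(argument=value, ...) on one line, values as JSON. apply_moves: Moves the arm, as the interface text tells. Its arguments: {"type":"object","properties":{"commands":{"type":"array"}},"required":["commands"]}

```bash
mkdir -p pics
cat > h.py <<'E'
from plant import manip
import numpy as np, cv2
from scipy.spatial.transform import Rotation as Ro
def save(f,n): cv2.imwrite(f'pics/{n}.png',f['img'][:,:,::-1])
def pr(f,P):
    c=f['R']@np.array(P)+f['t']; u=f['intrinsics']@c; return u[:2]/u[2]
E
python3 - <<'E'
from h import *
np.set_printoptions(precision=4,suppress=True)
s=manip.get_state(); print(s['t'],s['eef_pos'],s['tcp_rot'],s['grip_width'])
im=[]
for n in ['top','side']:
    f=manip.grab_frame(n); save(f,n+'0'); im.append(f['img'])
    for k in ['spatula_handle','spatula_tip','slide_tray','lip_edge']:
        for d in manip.spot_point(k,f): print(n,k,np.round(d['point'],4),round(d['confidence'],2),np.round(pr(f,d['point'])))
E
```

```text
0.0 [0.1831 0.5179 0.2302] [3.1415 0.0024 1.2311] 0.0854781955874444
top spatula_handle [ 0.4265 -0.2317  0.0028] 0.47 [385. 217.]
top spatula_tip [ 0.4081 -0.071  -0.0004] 0.75 [333. 227.]
top lip_edge [0.5464 0.5594 0.0356] 0.89 [123. 192.]
top lip_edge [0.5324 0.0596 0.0425] 0.86 [289. 186.]
side spatula_handle [ 0.4251 -0.231  -0.0003] 0.5 [306. 264.]
side spatula_tip [ 0.4084 -0.0778  0.0063] 0.57 [275. 241.]
side spatula_tip [ 0.4274 -0.2322 -0.    ] 0.41 [307. 264.]
side slide_tray [ 0.5314  0.6118 -0.0017] 0.83 [225. 176.]
side slide_tray [ 0.5276  0.1325 -0.0009] 0.77 [275. 213.]
side lip_edge [0.5377 0.0589 0.037 ] 0.92 [288. 210.]
side lip_edge [0.5458 0.562  0.0338] 0.57 [232. 172.]
```

View pics/top0.png

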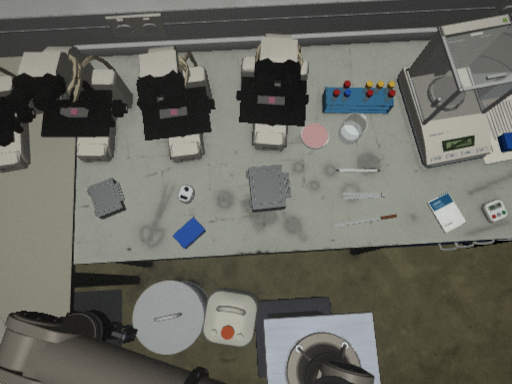

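View pics/side0.png

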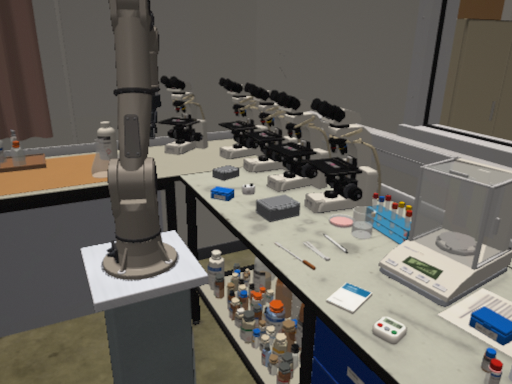

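The side and top views agree. The spatula's handle is near (0.426, -0.231) with its tip near (0.408, -0.075). The larger tray is the one at (0.53, 0.13), with its lip at about (0.535, 0.059) facing the robot's right. I'll turn the tool first, then travel.

>>> apply_moves(commands=[0,0,0,0,0,7,1,0,0,0,0,0,7,1,0,0,0,0,0,7,1,0,0,0,0,0,7,1,0,0,0,0,0,7,1,0,0,0,0,0,7,1,0,0,0,0,0,7,1,0,0,0,0,0,7,1])

```text
t: 1.17
eef_pos: [0.1833, 0.5186, 0.2313]
tcp_rot: [-3.141, -0.0, 0.248]
contact_force: [0.2, 0.4, -0.0]
grip_width: 0.0851
```

>>> apply_moves(commands=[0,0,0,0,0,4,1,0,0,0,0,0,4,1,2.5,3,0,0,0,0,1,2.5,3,0,0,0,0,1,2.5,3,0,0,0,0,1,2.5,3,0,0,0,0,1,2.5,3,0,0,0,0,1,2.5,3,0,0,0,0,1])

```text
t: 1.83
eef_pos: [0.3539, 0.3554, 0.2316]
tcp_rot: [-3.141, -0.0, 0.114]
contact_force: [0.1, 0.7, -0.1]
grip_width: 0.0853
```

>>> apply_moves(commands=[2,3,0,0,0,0,1,1.5,3.5,0,0,0,0,1,0,4,0,0,0,0,1,0,4,0,0,0,0,1,0,4,0,0,0,0,1,0,4,0,0,0,0,1,0,4,0,0,0,0,1,0,4,0,0,0,0,1])

```text
t: 2.5
eef_pos: [0.4222, 0.0559, 0.2316]
tcp_rot: [-3.141, -0.001, 0.114]
contact_force: [0.4, 0.8, -0.6]
grip_width: 0.0856
```

```bash
cat >> h.py <<'E'
np.set_printoptions(precision=4,suppress=True)
def wrist(n):
    s=manip.get_state(); f=manip.grab_frame('wrist'); save(f,n)
    T=np.eye(4); T[:3,:3]=Ro.from_euler('xyz',s['tcp_rot']).as_matrix(); T[:3,3]=s['eef_pos']
    W=np.linalg.inv(T@f['T_tool_cam']); g=dict(f,R=W[:3,:3],t=W[:3,3]); print(s['t'],s['eef_pos'],s['tcp_rot'],s['grip_width'])
    return f,g
def det(f,g,names):
    for k in names:
        for d in manip.spot_point(k,f): print(k,np.round(d['point'],4),round(d['confidence'],2),np.round(pr(g,d['point'])))
E
python3 - <<'E'
from h import *
f,g=wrist('w1'); det(f,g,['slide_tray','lip_edge','spatula_tip','spatula_handle'])
E
```

```text
2.5 [0.4222 0.0559 0.2316] [-3.1408 -0.001   0.1144] 0.08555101844940023
slide_tray [ 0.5294  0.1228 -0.0002] 0.8 [355. 113.]
lip_edge [0.5335 0.0601 0.0473] 0.89 [360. 176.]
spatula_tip [ 0.406  -0.074  -0.0014] 0.63 [234. 252.]
spatula_handle [ 0.4268 -0.2258  0.0066] 0.9 [238. 348.]
```

View pics/w1.png

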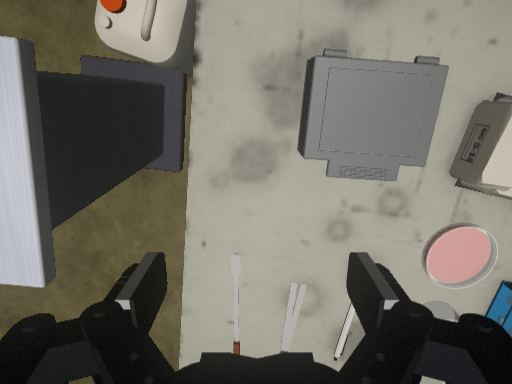

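The wrist view shows the closed tray with its lip's front edge running from about (327,178) to (397,181). The spatula's tip is at (236,254) and its handle starts near (237,343).

```bash
cat >> h.py <<'E'
def ray(g,u,v,z):
    d=g['R'].T@np.linalg.solve(g['intrinsics'],[u,v,1]); c=-g['R'].T@g['t']; return c+d*(z-c[2])/d[2]
E
python3 - <<'E'
from h import *
s,(f,g)=0,wrist('w1b')
for n,u,v,z in [('lipL',327,178,.05),('lipR',397,181,.05),('frontL',300,158,.05),('frontR',427,166,.05),('backL',315,56,.051),('backR',447,66,.051),('tip',236,254,.003),('hand0',237,343,.006)]: print(n,ray(g,u,v,z)[:2])
E
```

```text
2.75 [0.4222 0.0584 0.2314] [-3.1405 -0.0003  0.114 ] 0.08538103960877169
lipL [0.4978 0.0576]
lipR [0.5732 0.0629]
frontL [0.4656 0.0758]
frontR [0.6006 0.0826]
backL [0.4642 0.1748]
backR [0.5914 0.1806]
tip [ 0.4092 -0.071 ]
hand0 [ 0.4244 -0.2149]
```

>>> apply_moves(commands=[0,4,0,0,0,0,1,0,4,0,0,0,0,1,0,4,0,0,0,0,1,0,4,0,0,0,0,1,0,2,2,0,0,0,1,0,0,0,0,0,0,1])

```text
t: 3.3
eef_pos: [0.4413, -0.1251, 0.2093]
tcp_rot: [3.139, 0.004, 0.108]
contact_force: [-0.3, -0.1, -0.3]
grip_width: 0.0856
```

Run:
```python
from h import *
f,g=wrist('w2'); det(f,g,['spatula_tip','spatula_handle'])
```

```text
3.3 [ 0.4413 -0.1251  0.2093] [3.1387 0.004  0.108 ] 0.08557557876963377
spatula_tip [ 0.4087 -0.071   0.0008] 0.57 [233. 111.]
```

View pics/w2.png

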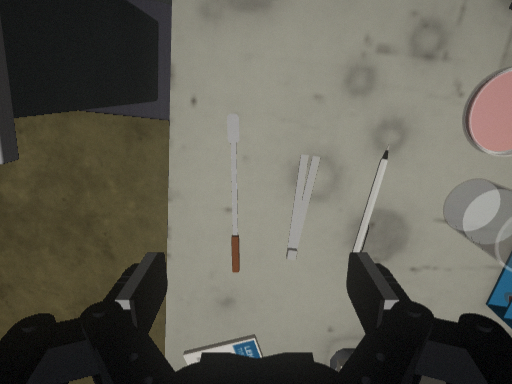

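The handle spans pixels (235,236) to (236,271), and the tip is at (233,113).

Run:
```python
from h import *
f,g=wrist('w2b')
a,b,c=ray(g,233,113,.003)[:2],ray(g,235.5,236,.006)[:2],ray(g,236.5,271,.006)[:2]
print(a,b,c,np.linalg.norm(a-c),np.linalg.norm(b-c)); d=(a-c)/np.linalg.norm(a-c); print('dir',np.degrees(np.arctan2(d[1],d[0])))
G=(a-d*.157+c+d*.037)/2; print('grip',G)
s=manip.get_state(); D=np.r_[G,0.002]-s['eef_pos']; print('tool shift cm',100*Ro.from_euler('xyz',s['tcp_rot']).as_matrix().T@D, s['eef_pos'])
```

```text
3.45 [ 0.4433 -0.1188  0.211 ] [-3.1405  0.0008  0.1175] 0.08543554446510253
[ 0.4105 -0.0659] [ 0.4275 -0.2106] [ 0.4335 -0.2591] 0.19465779238722708 0.0489638821345841
dir 96.78895226520736
grip [ 0.4291 -0.2221]
tool shift cm [-2.661  10.1383 20.9208] [ 0.4436 -0.1185  0.2113]
```

>>> apply_moves(commands=[-0.6,2.2,0,0,0,0,1,-1,4,0,0,0,0,1,-1,4,0,0,0,0,1,0,0,4,0,0,0,1,0,0,4,0,0,0,0.5,0,0,4,0,0,0,0,0,0,2,0,0,0,0,0,0,0,0,0,0,0])

```text
t: 4.17
eef_pos: [0.4261, -0.2207, 0.0671]
tcp_rot: [-3.136, 0.008, 0.118]
contact_force: [0.1, 0.8, 0.1]
grip_width: 0.0422
```

>>> apply_moves(commands=[0,0,0,0,0,0,0,0,0,0,0,0,0,0])

```text
t: 4.33
eef_pos: [0.4307, -0.2251, 0.073]
tcp_rot: [3.14, -0.003, 0.117]
contact_force: [0.9, -0.3, 0.7]
grip_width: 0.0424
```

Run:
```python
from h import *
f,g=wrist('w3'); det(f,g,['spatula_tip','spatula_handle'])
```

```text
4.3333 [ 0.4307 -0.2251  0.073 ] [ 3.1402 -0.0033  0.1167] 0.04243763774363609
spatula_handle [ 0.4273 -0.2274  0.0073] 0.85 [252. 211.]
```

View pics/w3.png

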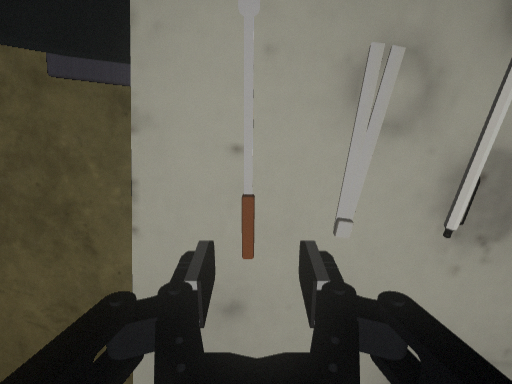

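The handle runs vertically from (248,195) to (248,259), so it is well aligned. I'll work out the remaining offset.

Run:
```python
from h import *
f,g=wrist('w3b')
b,c=ray(g,248,195,.008)[:2],ray(g,248,259,.008)[:2]
print(b,c,np.linalg.norm(b-c)); G=b+(c-b)*.26
s=manip.get_state(); D=np.r_[G,0.003]-s['eef_pos']; print(G,'tool shift cm',100*Ro.from_euler('xyz',s['tcp_rot']).as_matrix().T@D, s['eef_pos'])
```

```text
4.4833 [ 0.4305 -0.2258  0.0734] [ 3.1399 -0.0042  0.1153] 0.04292149386947197
[ 0.4229 -0.2164] [ 0.4284 -0.2668] 0.05073223164028518
[ 0.4244 -0.2295] tool shift cm [-0.6485  0.2978  7.007 ] [ 0.4302 -0.2257  0.0731]
```

>>> apply_moves(commands=[-0.5,0.2,3,0,0,0,0,0,0,2.5,0,0,0,0,0,0,1.3,0,0,0,0,0,0,0,0,0,0,0,0,0,0,0,0,0,0,0,0,0,0,0,0,0])

```text
t: 5.03
eef_pos: [0.4251, -0.2287, 0.0047]
tcp_rot: [3.14, -0.003, 0.114]
contact_force: [-0.4, 0.5, -0.6]
grip_width: 0.0427
```

>>> apply_moves(commands=[0,0,0,0,0,0,-1,0,0,0,0,0,0,-1,0,0,0,0,0,0,-1,0,0,0,0,0,0,-1,0,0,0,0,0,0,-1,0,0,0,0,0,0,-1,0,0,0,0,0,0,-1,0,0,0,0,0,0,-1])

```text
t: 5.7
eef_pos: [0.4247, -0.2282, 0.0044]
tcp_rot: [3.141, -0.002, 0.114]
contact_force: [-1.0, -0.1, 7.3]
grip_width: 0.0062
```

>>> apply_moves(commands=[0,0,0,0,0,0,-1,0,0,0,0,0,0,-1,0,0,0,0,0,0,-1])

```text
t: 5.95
eef_pos: [0.4247, -0.2282, 0.0044]
tcp_rot: [3.141, -0.002, 0.114]
contact_force: [-1.1, 0.5, 6.1]
grip_width: 0.0068
```

Run:
```python
from h import *
f,g=wrist('w4'); det(f,g,['spatula_tip','spatula_handle']); print(manip.get_state()['contact_force'])
cv2.imwrite('pics/w4c.png',cv2.resize(f['img'][100:340,130:380,::-1],None,fx=2,fy=2))
```

```text
5.95 [ 0.4247 -0.2282  0.0044] [ 3.1412 -0.002   0.114 ] 0.0067523366233058464
spatula_handle [ 0.4288 -0.2252  0.0088] 0.68 [267. 255.]
[-1.4813  2.8538  6.2328]
```

View pics/w4c.png

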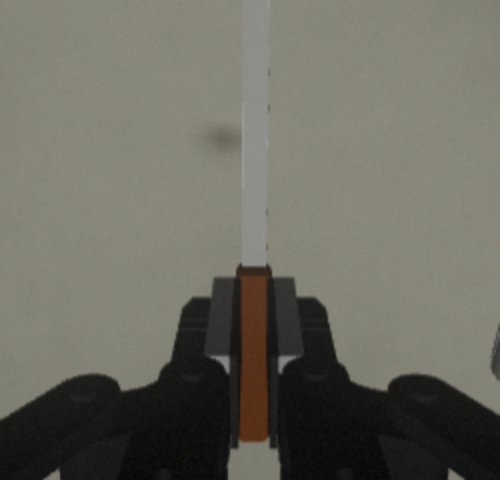

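The pads hold both sides of the handle, with its front end about 2 mm ahead of them. Now I'll lift it and check.

>>> apply_moves(commands=[0,0,-1,0,0,0,-1,0,0,-2,0,0,0,-1,0,0,-3,0,0,0,-1,0,0,0,0,0,0,-1,0,0,0,0,0,0,-1,0,0,0,0,0,0,-1])

```text
t: 6.6
eef_pos: [0.4236, -0.2275, 0.0633]
tcp_rot: [-3.141, -0.0, 0.114]
contact_force: [-0.3, -1.2, -1.2]
grip_width: 0.0064
```

Run:
```python
from h import *
print(manip.get_state()['contact_force'],manip.get_state()['grip_width'])
f=manip.grab_frame('side'); save(f,'s2'); det(f,f,['spatula_tip','spatula_handle'])
cv2.imwrite('pics/s2c.png',cv2.resize(f['img'][180:300,220:360,::-1],None,fx=4,fy=4))
f,g=wrist('w5'); det(f,g,['spatula_tip','spatula_handle'])
```

```text
[-0.346  -1.218  -1.1973] 0.006364025779180988
spatula_handle [ 0.4247 -0.2316  0.0592] 0.49 [307. 246.]
6.75 [ 0.4229 -0.2273  0.0623] [-3.1404  0.0021  0.1141] 0.006554315535988901
spatula_handle [ 0.4259 -0.2258  0.0683] 0.78 [265. 259.]
```

View pics/s2c.png

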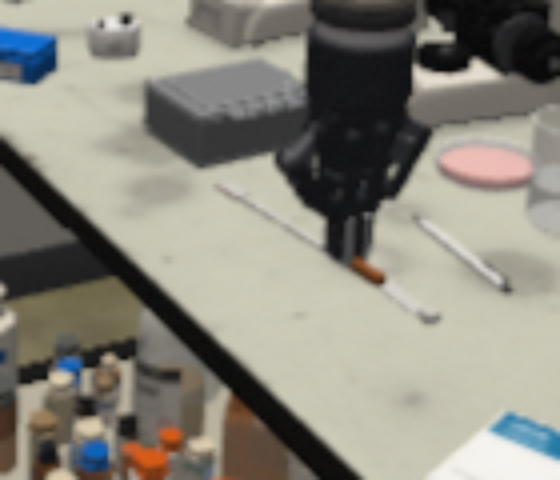

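The spatula is held clear of the bench. Its tip is at full-image pixel about (274.5,226). I'll get the tip height from that.

Run:
```python
from h import *
f=manip.grab_frame('side'); s=manip.get_state(); print(s['eef_pos'])
G=np.array(s['eef_pos']); d=np.r_[np.cos(np.radians(96.5)),np.sin(np.radians(96.5)),0]
for z in [.03,.04,.05,.06,.07]: print(z,pr(f,np.r_[(G+.157*d)[:2],z]),pr(f,np.r_[(G-.037*d)[:2],z]))
```

```text
[ 0.4233 -0.2277  0.0627]
0.03 [273.528 233.859] [313.7823 259.8937]
0.04 [273.6242 231.0168] [314.0108 256.7669]
0.05 [273.721  228.1595] [314.2407 253.6214]
0.06 [273.8182 225.2869] [314.472 250.457]
0.07 [273.916  222.3991] [314.7047 247.2736]
```

>>> apply_moves(commands=[0,0,0,0,0,3,-1,2.5,-2,0,0,0,0,-1,2.5,-2,0,0,0,0,-1,2.5,-2,0,0,0,0,-1,2.5,-2,0,0,0,0,-1,2.8,-2,1,0,0,0,-1,0,0,2,0,0,0,-1,0,0,0,0,0,0,-1])

```text
t: 7.62
eef_pos: [0.5447, -0.1162, 0.0296]
tcp_rot: [-3.139, 0.006, 0.068]
contact_force: [-1.1, -0.6, -1.8]
grip_width: 0.0064
```

>>> apply_moves(commands=[0,0,0,0,0,0,-1,0,0,0,0,0,0,-1])

```text
t: 7.78
eef_pos: [0.5448, -0.1216, 0.0336]
tcp_rot: [3.141, 0.0, 0.06]
contact_force: [-0.5, 0.7, -0.5]
grip_width: 0.0062
```

Run:
```python
from h import *
f,g=wrist('w6'); det(f,g,['spatula_tip','lip_edge'])
h=manip.grab_frame('side'); det(h,h,['spatula_tip','lip_edge'])
a=cv2.resize(h['img'][180:270,240:340,::-1],(400,360)); b=cv2.resize(f['img'][:288,190:510,::-1],(400,360))
cv2.imwrite('pics/c6.png',np.hstack([a,b]))
```

```text
7.7833 [ 0.5448 -0.1216  0.0336] [3.1406 0.0005 0.0597] 0.006242174489610085
spatula_tip [0.5391 0.0334 0.0297] 0.49 [292. 215.]
lip_edge [0.5392 0.059  0.0414] 0.88 [288. 209.]
lip_edge [0.5479 0.5613 0.0348] 0.49 [233. 171.]
```

View pics/c6.png

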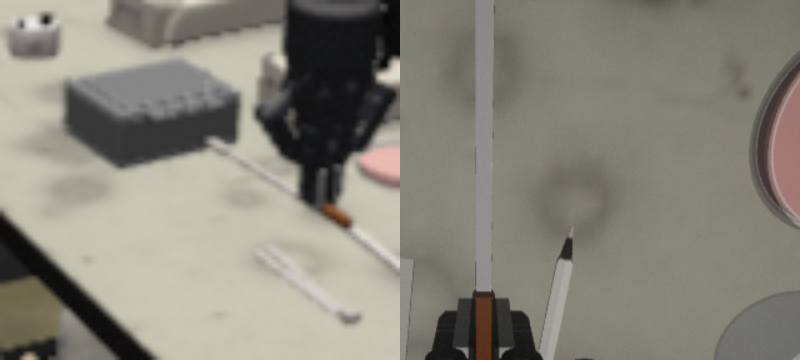

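The detected tip (0.539, 0.033, 0.030) agrees with the arm pose, about 25 mm short of the lip edge and below it. I'll advance 36 mm, which puts the tip 11 mm under the lip.

>>> apply_moves(commands=[0,-1.2,0,0,0,0,-1,0,-1.2,0,0,0,0,-1,0,-0.7,0,0,0,0,-1,0,-0.5,0,0,0,0,-1,0,0,0,0,0,0,-1,0,0,0,0,0,0,-1,0,0,0,0,0,0,-1])

```text
t: 8.67
eef_pos: [0.5432, -0.0847, 0.0334]
tcp_rot: [3.141, -0.0, 0.062]
contact_force: [0.1, -1.1, -0.1]
grip_width: 0.0065
```

>>> apply_moves(commands=[0,0,-0.4,0,0,0,-1,0,0,-0.4,0,0,0,-1,0,0,-0.4,0,0,0,-1,0,0,-0.4,0,0,0,-1,0,0,-0.4,0,0,0,-1,0,-0.1,-0.5,0,0,0,-1,0,-0.1,-0.5,0,0,0,-1,0,0,0,0,0,0,-1])

```text
t: 9.33
eef_pos: [0.5438, -0.0822, 0.0645]
tcp_rot: [3.142, -0.002, 0.062]
contact_force: [-0.1, 0.0, -0.2]
grip_width: 0.0065
```

Run:
```python
from h import *
s=manip.get_state();print(s['contact_force'],s['moment'],s['eef_pos'])
h=manip.grab_frame('side'); det(h,h,['spatula_tip','lip_edge'])
cv2.imwrite('pics/c7.png',cv2.resize(h['img'][170:260,240:340,::-1],(600,540)))
```

```text
[-0.131   0.0039 -0.2479] [-0.1269 -0.0201 -0.0252] [ 0.5438 -0.0822  0.0645]
spatula_tip [0.5343 0.0703 0.0643] 0.64 [286. 202.]
lip_edge [0.5374 0.0622 0.0571] 0.69 [288. 205.]
lip_edge [0.5475 0.5614 0.0329] 0.49 [233. 172.]
```

View pics/c7.png

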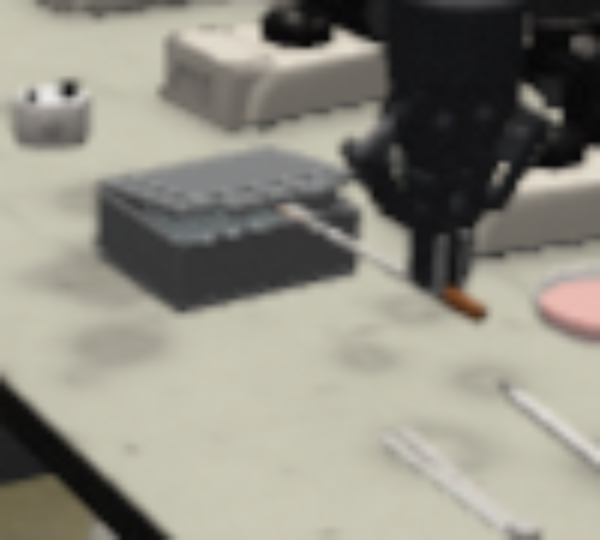

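The blade is under the lip and the lid has started to rise, by about 10°. I'll carry on along the arc.

>>> apply_moves(commands=[0,-0.2,-0.6,0,0,0,-1,0,-0.15,-0.6,0,0,0,-1,0,-0.15,-0.6,0,0,0,-1,0,-0.25,-0.6,0,0,0,-1,0,-0.25,-0.6,0,0,0,-1,0,-0.3,-0.5,0,0,0,-1,0,0,0,0,0,0,-1,0,0,0,0,0,0,-1])

```text
t: 10.15
eef_pos: [0.5428, -0.0688, 0.0989]
tcp_rot: [-3.141, -0.001, 0.062]
contact_force: [-0.2, 0.2, -0.1]
grip_width: 0.0064
```

Run:
```python
from h import *
s=manip.get_state();print(s['contact_force'],s['moment'],s['eef_pos'])
h=manip.grab_frame('side'); det(h,h,['spatula_tip','lip_edge'])
cv2.imwrite('pics/c8.png',cv2.resize(h['img'][160:250,240:340,::-1],(600,540)))
```

```text
[-0.1764  0.1668 -0.0592] [-0.0813  0.0289  0.0026] [ 0.5428 -0.0688  0.0989]
spatula_tip [0.5342 0.0866 0.0982] 0.54 [284. 192.]
lip_edge [0.5369 0.0745 0.101 ] 0.62 [286. 192.]
lip_edge [0.5469 0.5639 0.0308] 0.6 [233. 172.]
```

View pics/c8.png

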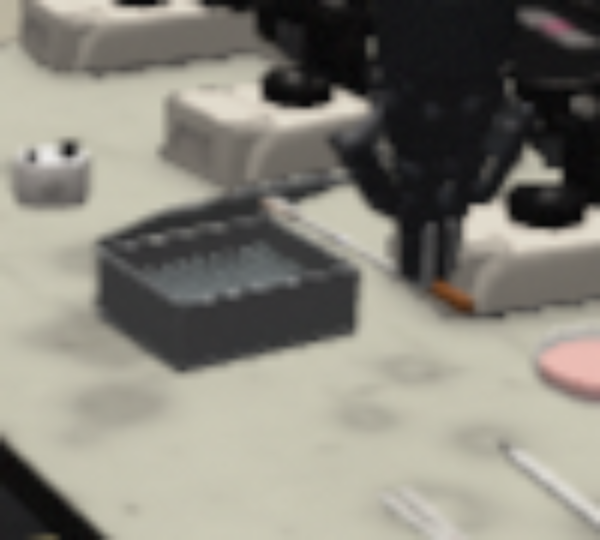

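>>> apply_moves(commands=[0,-0.35,-0.5,0,0,0,-1,0,-0.35,-0.5,0,0,0,-1,0,-0.45,-0.55,0,0,0,-1,0,-0.45,-0.5,0,0,0,-1,0,-0.5,-0.5,0,0,0,-1,0,-0.55,-0.5,0,0,0,-1,0,-0.55,-0.5,0,0,0,-1,0,-0.5,-0.4,0,0,0,-1])

```text
t: 10.97
eef_pos: [0.5402, -0.0313, 0.1385]
tcp_rot: [-3.141, -0.001, 0.062]
contact_force: [1.2, -0.6, -0.6]
grip_width: 0.0063
```

>>> apply_moves(commands=[0,-0.5,-0.4,0,0,0,-1,0,0,0,0,0,0,-1,0,0,0,0,0,0,-1])

```text
t: 11.22
eef_pos: [0.5399, -0.0266, 0.1421]
tcp_rot: [-3.141, -0.001, 0.063]
contact_force: [-0.1, -0.3, -0.6]
grip_width: 0.0065
```

Run:
```python
from h import *
s=manip.get_state();print(s['contact_force'],s['moment'],s['eef_pos'])
h=manip.grab_frame('side'); det(h,h,['spatula_tip','lip_edge'])
f=manip.grab_frame('top'); det(f,f,['lip_edge'])
cv2.imwrite('pics/c9.png',cv2.resize(h['img'][150:240,240:340,::-1],(600,540)))
```

```text
[-0.15   -0.3033 -0.6179] [-0.001  -0.0315 -0.0567] [ 0.5399 -0.0266  0.1421]
spatula_tip [0.5318 0.1263 0.1428] 0.4 [278. 177.]
lip_edge [0.5338 0.1265 0.1476] 0.61 [279. 176.]
lip_edge [0.5277 0.1278 0.1461] 0.71 [268. 180.]
lip_edge [0.5447 0.56   0.032 ] 0.64 [123. 192.]
lip_edge [0.5328 0.129  0.1369] 0.42 [267. 179.]
```

View pics/c9.png

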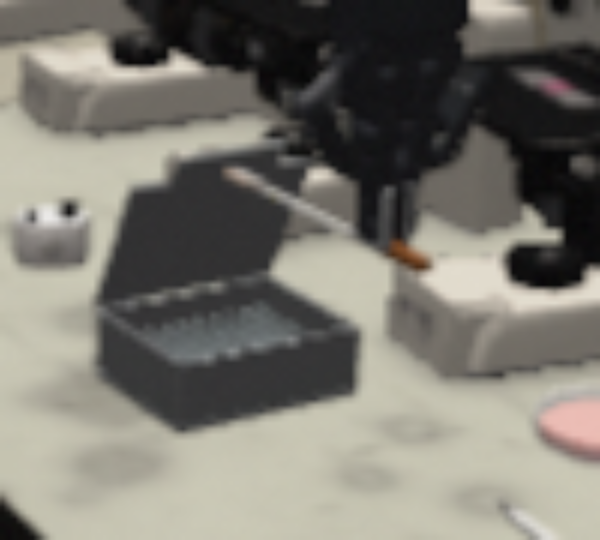

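The lid stands at about 60°: the lip has risen roughly 100 mm with a 118 mm radius. I'll pull the spatula straight back, then go to a free area of bench.

>>> apply_moves(commands=[0,0.6,0,0,0,0,-1,0,1.5,0,0,0,0,-1,0,2.5,0,0,0,0,-1,0,3,0,0,0,0,-1,0,3,0,0,0,0,-1,-2,3,0,0,0,0,-1,-2.5,3,0,0,0,0,-1,-2.5,2.7,0,0,0,0,-1])

```text
t: 12.13
eef_pos: [0.4805, -0.2273, 0.1418]
tcp_rot: [3.14, 0.0, 0.061]
contact_force: [0.3, -0.6, 0.2]
grip_width: 0.0061
```

>>> apply_moves(commands=[-3,0,2,0,0,0,-1,-2.8,0,2.5,0,0,0,-1,0,0,3,0,0,0,-1,0,0,2.5,0,0,0,-1,0,0,1.5,0,0,0,-1,0,0,0.5,0,0,0,-1,0,0,0,0,0,0,-1,0,0,0,0,0,0,-1])

```text
t: 12.8
eef_pos: [0.4242, -0.2288, 0.0224]
tcp_rot: [3.141, -0.001, 0.061]
contact_force: [0.4, -0.2, -0.4]
grip_width: 0.0065
```

Run:
```python
from h import *
s=manip.get_state();print(s['contact_force'],s['eef_pos'])
h=manip.grab_frame('side'); det(h,h,['spatula_handle','spatula_tip','lip_edge'])
```

```text
[ 0.417  -0.2121 -0.3777] [ 0.4242 -0.2288  0.0224]
spatula_handle [ 0.4271 -0.2307  0.0227] 0.39 [307. 257.]
spatula_tip [ 0.4162 -0.0747  0.0239] 0.48 [277. 235.]
lip_edge [0.5487 0.5619 0.0312] 0.68 [233. 172.]
lip_edge [0.5353 0.1254 0.147 ] 0.64 [279. 176.]
```

The lid is still open, with the lip at z = 0.147. Lowering 17 mm to the bench.

>>> apply_moves(commands=[0,0,0.7,0,0,0,-1,0,0,0.5,0,0,0,-1,0,0,0.3,0,0,0,-1,0,0,0.15,0,0,0,-1,0,0,0,0,0,0,-1,0,0,0,0,0,0,-1])

```text
t: 13.5
eef_pos: [0.4237, -0.2279, 0.0051]
tcp_rot: [-3.142, 0.0, 0.062]
contact_force: [0.4, 0.1, -0.4]
grip_width: 0.0063
```

>>> apply_moves(commands=[0,0,0,0,0,0,-0.5,0,0,0,0,0,0,-0.3,0,0,0,0,0,0,0,0,0,0,0,0,0,0,0,0,0,0,0,0,0,0,0,0,0,0,0,0])

```text
t: 14.0
eef_pos: [0.4239, -0.2279, 0.0054]
tcp_rot: [3.142, -0.0, 0.062]
contact_force: [0.4, -0.1, -0.7]
grip_width: 0.043
```

>>> apply_moves(commands=[0,0,-0.5,0,0,0,0,0,0,-1,0,0,0,0,0,0,-3,0,0,0,0,0,0,-4,0,0,0,0,0,0,-4,0,0,0,0,0,0,0,0,0,0,0,0,0,0,0,0,0,0])

```text
t: 14.58
eef_pos: [0.4259, -0.2292, 0.1337]
tcp_rot: [3.139, -0.007, 0.062]
contact_force: [0.7, 0.3, -0.6]
grip_width: 0.0427
```

Run:
```python
from h import *
h=manip.grab_frame('side'); det(h,h,['spatula_handle','spatula_tip','lip_edge'])
f,g=wrist('w10'); det(f,g,['spatula_handle','spatula_tip'])
a=cv2.resize(h['img'][165:285,230:340,::-1],(367,400)); b=cv2.resize(f['img'][:,:,::-1],(433,400))
cv2.imwrite('pics/c10.png',np.hstack([a,b]))
```

```text
spatula_handle [ 0.4266 -0.2321  0.0017] 0.46 [307. 263.]
spatula_tip [ 0.4191 -0.0746  0.0032] 0.62 [277. 241.]
lip_edge [0.5363 0.1244 0.1492] 0.86 [280. 175.]
lip_edge [0.5467 0.5615 0.0346] 0.65 [233. 171.]
14.7833 [ 0.4227 -0.2271  0.1292] [-3.1402  0.0025  0.0616] 0.04286940736612227
spatula_handle [ 0.4249 -0.2269  0.0096] 0.61 [260. 186.]
```

View pics/c10.png

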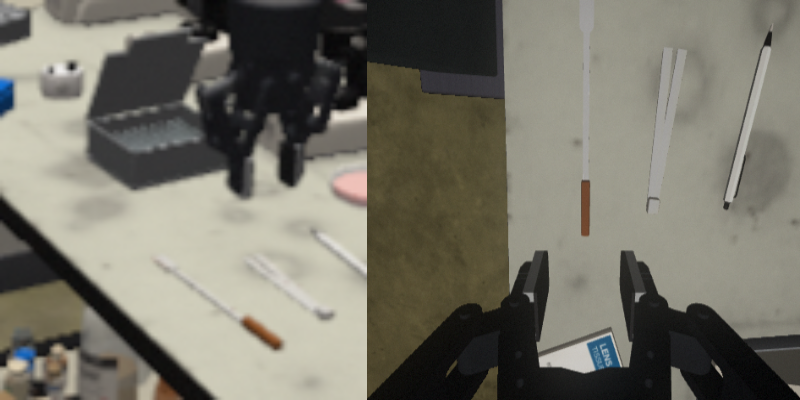

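The spatula lies flat on the bench, at crop pixels (155,258) to (283,345) in the side view. The lid stands open and the gripper is clear. Handing in.

```bash
python3 -c "
from plant import manip
print(manip.job_done())"
```

```text
the job is handed in; nothing more can be done
None
```

The job is done and handed in. I gripped the spatula by its handle, slid the blade about 11 mm under the lip of the larger tray's lid, and levered the lid up along its arc. Then I drew the spatula back, laid it near where it started and released it. All of this took about 15 s of robot time.

- **Lid:** in the last side view the lip is at z ≈ 0.149 m, which puts the lid at about 60°. It did not move when the spatula was withdrawn.
- **Spatula:** the last readings put the handle at z ≈ 2 mm in the side view and 10 mm in the wrist view. They differ by more than the expected 4 mm error, but both are under the 20 mm limit. The tip was seen only from the side, at z ≈ 3 mm.
- **Gripper:** it stands open about 13 cm above the bench and touches nothing. It stayed well away from the tray throughout.
- **Oddities:** while holding the 9 mm handle the gripper reported an opening of about 6.4 mm, and the wrist showed about 6–7 N upward as the jaws closed. The wrist picture showed a sound grip, and the spatula held level during the lift and the levering.
- **Not measured:** the force of the blade on the lid was too small to read clearly at the wrist. I take the contact as made because the lid rose with the blade in the pictures.

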